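# Close the cream pot, then lift the cover off its inner lid

## Task

Take the nested pair of lids by the inner lid's knob, draw it out from under the lips of its wooden holder, and lower it (do not drop it) onto the cream pot so that the inner lid is fully seated in the mouth with the cover still over it; let go of the knob. Then take the metal cover by its collar and lift it off alone, leaving the inner lid seated, level and undisturbed, and finish while still holding the cover level in the gripper, all of it higher than the top of the knob and touching nothing else. The cover and inner lid must not come apart before the pot is closed, and the jar, bottle and cupping dome must be left alone.

Things in the scene. Friction and masses are not known exactly. Their poses are not given: they have to be found in the camera images.
- holder: Low wooden lid holder, fixed; stands left or right of the robot's x axis, the pot on the other side. Origin: on the work surface, below the centre of the parked lids. Its x axis points to the closed rear (stop at x +66 mm): lids slide out along its -x, roughly towards the robot. Base board 6 thick, 142 wide, x -170 to +74; side walls' inner faces at y +-65, 37 high.
- holder_lips (a point): Point midway between the holder's two lips, 32 mm above the surface, axes as the holder's. The lips (underside 32, top 37 above the surface) run from x -50 to +50 and reach in to y +-43, over the rims of the parked lids (dia 120 below, 114 at the top, 25 high), so the pair cannot be lifted there; knob and collar stand up freely between them.
- holder_out (a point): Point on the holder's base board, 105 mm along its -x from the parked lids' centre: with the lids' centre here they still rest on the board, are free of the lips (free from 95 mm on) and can be lifted. Axes as the holder's.
- inner_lid: White inner lid with upright wooden knob, about 0.4 kg, loose. Origin: centre of underside, z up. Plug dia 82 from 0 to 8 mm, chamfered to dia 72 below; flange dia 103 from 8 to 12; knob dia 20 from 12 to 74 on the axis. Parked: origin 6 above the surface, inside the cover, knob 31 mm out of the collar. Lifted 4 mm by its knob, the flange bears on the cover's plate and lifts the cover too.
- cover: Steel outer cover, about 0.18 kg, loose. Origin: centre of lower rim, z up. Skirt 0 to 19 mm, flared: dia 120 outside, 113 inside at the rim, 114 and 107 at the top; plate 16 to 19; collar (the grip) dia 44, hole 30, from 19 to 43, knob free inside. 2 mm side play on the flange; held off-centre it drags the inner lid. Parked: origin 6 above the surface; on the pot: 4 below the inner lid's.
- pot: Open round blue ceramic pot in a black warmer base, fixed. Origin: centre of underside on the work surface, z up. Rim at 70 mm, outer dia 96, mouth dia 88, cream floor at 32; base dia 120, below 26. Lids on: flange on the rim, plug 8 mm down in the mouth with 3 mm clearance all round, cover's skirt outside the pot.
- pot_mouth (a point): Centre of the pot's mouth at rim height, 70 mm above the work surface. The seated inner lid's origin lies 8 mm below it.
- jar: Bystander: small closed jar, dia 60, 45 high, loose. Origin: centre of underside.
- bottle: Bystander: clear bottle, dia 46, 120 high, loose. Origin: centre of underside.
- cupping_dome: Bystander: clear cupping dome, dia 56, 56 high, loose, mouth down. Origin: centre of underside.
Not all that is in view belongs to the job. There is more than one size of the inner_lid; the one meant has the size given above. There is more than one size of the cover; the job needs the smaller.

How it is judged:
By the outcome, as a careful person would: the job done as asked, in the order asked, and still so for the second after the job is handed in, while the arm keeps its last pose, push and grip.
It also fails if it takes over 58 s, if anything falls off the work surface, if the arm or the gripper's body presses on something with over 40 N, if the wrist force passes 120 N, or if a joint passes its speed limit or range.

## Robot

A 6-joint arm with a two-finger parallel gripper is mounted at the origin on the work surface. World frame = base frame: x ahead of the robot, y to its left, z up, the work surface at z = 0. Lengths are in m, angles in rad, forces in N, time in s.
With the tool pointing down it reaches from about 0.375 to 0.925 m from the base axis. Payload 5.7 kg.
Tool frame: the origin (TCP) lies midway between the tips of the shut fingers; the grasp point (between the pads) lies 19 mm behind it; z points along the fingers, y is the line along which they close (so a half turn about z gives the same grasp; the last joint's range is limited). The gripper opens to 88 mm and grips with 3 to 60 N. Pads are 20 mm wide; open, the fingers measure 115 mm over their backs; the gripper's body (75 mm by 178 mm) begins 61 mm behind the grasp point.
Start: joints at [1.151, 0.359, 1.51, -0, 1.272, -0.115], TCP at [0.18, 0.572, 0.183] pointing down, gripper open.
Joint ranges: [-2.97, 2.97], [-1.01, 2.36], [0.21, 2.38], [-0.96, 4.11], [0.2, 2.71], [-2.98, 2.98]. Speed limits (rad/s): [2.39, 2.39, 3.14, 3.14, 3.14, 3.14].

## Interface

Orientations are given as a unit quaternion [x, y, z, w].
In Python, from bench import move_ptp, servo_line, goto_joints, move_gripper, sleep, inverse_kinematics, capture, PlanningError, close_job, spot_in, silhouettes, current_clock, current_joint_pos, current_qvel, current_joint_torque, current_position, current_orientation, current_force, current_torque, current_finger_gap, current_grip_force gives the robot as it stands. Calls block until the motion is done:
- move_ptp(position, orientation): joint-space move of the TCP to a pose.
- servo_line(position, orientation=None, rate=0.15, contact_N=None): straight line of the TCP; orientation=None keeps the orientation; rate is the mean speed in m/s. With contact_N (N) it stops when the force on the tool has changed by that much, and returns True; else False.
- goto_joints(angles): joint-space move.
- move_gripper(opening): finger opening in m; the grip force is fixed at half the most; returns when the fingers have stopped.
- sleep(seconds).
- inverse_kinematics(position, orientation): joint angles nearest the present ones, or None.
- capture(name): name is "scene" or "side" or "wrist"; returns a dict with "image" (384x512x3 uint8, blue, green, red), "range_z" (384x512 float32, m along the optical axis (not along the pixel's ray), 0 where there is no reading), "intrinsics" (3x3 intrinsics, pixels), "R" (3x3) and "t" (3): a world point X has camera coordinates R X + t. Camera axes: x right, y down, z forward; pixel columns grow to the right and rows downward; lengths in m; the calibration is good to about 2 mm. The wrist camera is an equidistant fisheye: a pixel r from the principal point sees the ray r / f radians off the axis. A picture is of the moment at which its call begins.
A pose or a line that the arm cannot do raises PlanningError and nothing moves.
- close_job(): hands the job in; it is judged then, once.
Trained networks look in the newest picture that a camera, given by its name, has taken for a name from the list of things; names that differ only in an ending like _2 or _b are one class to them, and where a whole thing is asked for, a point or a joint stands for the part that bears it (a point fixed in the world has none). Each returns a list of dicts, best first, with "conf" (0 to 1); they miss things now and then, are a little off and sometimes report something else, mostly with a low value. They report only what shows in the picture. A call takes as long as a camera call. They do not tell look-alikes from the thing itself.
- spot_in(camera, query): "xy" ([column, row] in pixels, amid what is visible of it).
- silhouettes(camera, query): "region" (384x512 bool, what is visible of it) and "xy" ([column, row] in pixels, amid what is visible of it).
Readings, each from a call of its own:
- current_clock(): time.
- current_joint_pos(): joint angles.
- current_qvel(): joint speeds.
- current_joint_torque(): joint torques, N m.
- current_position(): TCP position.
- current_orientation(): TCP orientation.
- current_force(): force on the tool from outside, world axes, zero at the start.
- current_torque(): the same for the moment, N m.
- current_finger_gap(): finger opening in m.
- current_grip_force(): force on a finger pad.
Only numpy, scipy, OpenCV 4.12 (cv2) and the standard library are available. Lean on these libraries where they do the work, as an engineer would, in place of code of your own. Each camera call takes 0.05 s, during which the arm holds its last target. There are 200 camera calls.

## Working session

There is one attempt and no reset: what is moved stays moved. The work goes in short steps, each a Python script; the robot and the scene stay as the last script left them, time stands still between calls to the robot, and variables do not carry over. Pictures are saved under pics/ and viewed, at most 10 in all, crops included, and the job is handed in when it is done.

```bash
ls; mkdir -p pics; cat > h.py <<'E'
from bench import *
import numpy as np, cv2
def cloud(c):
    z=c["range_z"]; K=np.array(c["intrinsics"]); v,u=np.mgrid[0:384,0:512]
    P=np.stack([(u-K[0,2])/K[0,0]*z,(v-K[1,2])/K[1,1]*z,z],-1)
    W=(P-np.array(c["t"]))@np.array(c["R"]); W[z<=0]=np.nan
    return W
E
python3 - <<'E'
from h import *
ims=[]
for n in("scene","side"):
    c=capture(n); W=cloud(c); ims.append(c["image"]); cv2.imwrite(f"pics/{n}0.png",cv2.resize(c["image"],(800,600)))
    print(n,"cam",-np.array(c["R"]).T@np.array(c["t"]))
    for q in("holder","inner_lid","cover","pot","jar","bottle","cupping_dome"):
        for d in silhouettes(n,q)[:4]:
            m=d["region"]; p=W[m]; p=p[~np.isnan(p[:,0])]
            print(q,round(d["conf"],2),np.round(d["xy"]),m.sum(),np.round(np.median(p,0),3) if len(p) else None,np.round(np.percentile(p,2,axis=0),3) if len(p) else None,np.round(np.percentile(p,98,axis=0),3) if len(p) else None)
print(current_clock(),current_orientation())
E
```

```text
pics
scene cam [1.06414654 0.3065093  0.92858952]
holder 0.85 [287. 218.] 2724 [0.501 0.201 0.007] [ 0.395  0.093 -0.001] [0.645 0.277 0.039]
inner_lid 0.71 [166. 180.] 1200 [ 0.52  -0.207  0.033] [ 0.468 -0.259  0.002] [ 0.569 -0.158  0.071]
inner_lid 0.65 [272. 222.] 101 [0.566 0.172 0.067] [0.547 0.157 0.026] [0.572 0.181 0.081]
inner_lid 0.58 [368. 263.] 1939 [0.557 0.439 0.016] [ 0.484  0.38  -0.001] [0.611 0.505 0.099]
cover 0.96 [351. 167.] 1646 [0.238 0.333 0.026] [0.146 0.26  0.003] [0.294 0.405 0.06 ]
cover 0.74 [287. 218.] 2652 [0.5   0.201 0.007] [ 0.395  0.094 -0.   ] [0.645 0.276 0.039]
cover 0.6 [272. 230.] 805 [0.574 0.171 0.025] [0.511 0.126 0.019] [0.616 0.213 0.049]
pot 0.96 [163. 178.] 1213 [ 0.519 -0.208  0.033] [ 0.467 -0.259  0.002] [ 0.569 -0.158  0.071]
jar 0.94 [196. 250.] 424 [ 0.7   -0.006  0.043] [ 0.671 -0.034  0.003] [0.721 0.016 0.047]
bottle 0.82 [250. 304.] 415 [0.808 0.198 0.08 ] [0.786 0.175 0.01 ] [0.82  0.215 0.121]
cupping_dome 0.77 [131. 263.] 343 [ 0.798 -0.143  0.035] [ 0.772 -0.17   0.005] [ 0.817 -0.126  0.056]
side cam [ 0.33879385 -0.5271
[... 492 characters left out ...]
 3450 [0.5   0.18  0.005] [ 0.395  0.086 -0.002] [0.639 0.274 0.037]
pot 0.83 [292. 316.] 3180 [ 0.512 -0.222  0.031] [ 0.461 -0.27   0.004] [ 0.56 -0.17  0.07]
jar 0.65 [329. 218.] 584 [ 0.689 -0.024  0.042] [ 0.668 -0.042  0.004] [0.718 0.008 0.045]
bottle 0.8 [334. 144.] 597 [0.792 0.179 0.063] [ 0.777  0.167 -0.   ] [0.838 0.276 0.119]
bottle 0.4 [251. 162.] 99 [0.56  0.164 0.065] [0.554 0.16  0.043] [0.57  0.175 0.081]
cupping_dome 0.92 [398. 255.] 588 [ 0.783 -0.163  0.031] [ 0.766 -0.18   0.002] [ 0.811 -0.136  0.055]
cupping_dome 0.53 [330. 218.] 567 [ 0.689 -0.025  0.041] [ 0.668 -0.042  0.005] [0.717 0.006 0.045]
0.8 [ 1.51807957e-01  9.88410006e-01 -5.72233909e-05 -1.68298319e-05]
```

```bash
python3 - <<'E'
from h import *
from scipy.optimize import least_squares
def circ(p,r):
    f=lambda x:np.hypot(p[:,0]-x[0],p[:,1]-x[1])-r
    s=least_squares(f,p[:,:2].mean(0),loss="soft_l1",f_scale=.001); return s.x, np.median(abs(f(s.x)))
for n in("scene","side"):
    c=capture(n); W=cloud(c); P=W.reshape(-1,3); P=P[~np.isnan(P[:,0])]
    near=lambda x,y,r:np.hypot(P[:,0]-x,P[:,1]-y)<r
    z=P[:,2]
    k=P[near(.564,.168,.03)&(z>.0765)&(z<.084)]; print(n,"knob top",len(k),(k.min(0)+k.max(0))/2,k.mean(0))
    k=P[near(.564,.168,.03)&(z>.052)&(z<.075)]; print("knob side",len(k),circ(k,.010))
    k=P[near(.564,.168,.035)&(z>.046)&(z<.052)]; print("collar top",len(k),(k.min(0)+k.max(0))/2,k.mean(0))
    k=P[near(.564,.168,.035)&(z>.028)&(z<.044)]; print("collar side",len(k),circ(k,.022))
    k=P[near(.515,-.213,.08)&(z>.066)&(z<.075)]; print("rim",len(k),(k.min(0)+k.max(0))/2,k.max(0)-k.min(0),circ(k,.046))
    k=P[near(.515,-.213,.08)&(z>.035)&(z<.064)]; d=np.hypot(*(k[:,:2]-[.515,-.213]).T)
    # holder wall/lip tops
    k=P[near(.53,.185,.17)&(z>.035)&(z<.0395)&~near(.564,.168,.035)].astype(np.float32)
    r=cv2.minAreaRect(k[:,:2]*1000); print("walls",len(k),r,cv2.boxPoints(r).round().tolist())
    k=P[near(.53,.185,.2)&(z>.0035)&(z<.0395)&~near(.564,.168,.035)].astype(np.float32)
    r=cv2.minAreaRect(k[:,:2]*1000); print("board",len(k),r)
    im=c["image"]
    if n=="scene":
        cv2.imwrite("pics/scene1.png",cv2.resize(im,(800,600)))
    else:
        cv2.imwrite("pics/crop1.png",cv2.resize(im[80:240,60:330],(800,474),interpolation=cv2.INTER_CUBIC))
E
```

```text
scene knob top 35 [0.56137854 0.17220576 0.07987165] [0.56202517 0.17206917 0.07960212]
knob side 32 (array([0.56006913, 0.17140728]), np.float64(0.0003781113026086226))
collar top 79 [0.56278558 0.17160115 0.04874244] [0.56666126 0.17223471 0.04841119]
collar side 58 (array([0.56037757, 0.17089427]), np.float64(0.0008235371516418667))
rim 138 [ 0.5134546  -0.21343269  0.06998219] [0.09491772 0.09674209 0.00770821] (array([ 0.5141483 , -0.21321346]), np.float64(0.001188877488036165))
walls 595 ((571.4136962890625, 167.9759521484375), (142.35411071777344, 122.82524108886719), 71.87922668457031) [[491.0, 119.0], [608.0, 81.0], [652.0, 217.0], [535.0, 255.0]]
board 3096 ((535.95703125, 167.87808227539062), (372.60162353515625, 364.1335144042969), 37.89158630371094)
side knob top 31 [0.56394772 0.16938267 0.07852383] [0.56389054 0.17017445 0.07802334]
knob side 52 (array([0.56395406, 0.17185495]), np.float64(0.0005337616560395038))
collar top 78 [0.56343889 0.16755335 0.04900333] [0.56130358 0.16511185 0.04760297]
collar side 94 (array([0.56340266, 0.17136625]), np.float64(0.0008813851320297276))
rim 349 [ 0.5156952  -0.21453963  0.06941968] [0.09602149 0.09521202 0.00683498] (array([ 0.51529407, -0.21450373]), np.float64(0.0011284028743551444))
walls 424 ((573.709716796875, 166.35321044921875), (143.98919677734375, 121.69789123535156), 71.85913848876953) [[493.0, 117.0], [609.0, 79.0], [654.0, 216.0], [538.0, 254.0]]
board 3069 ((513.967529296875, 247.455078125), (284.0977478027344, 283.02374267578125), 77.09681701660156)
```

View pics/scene0.png

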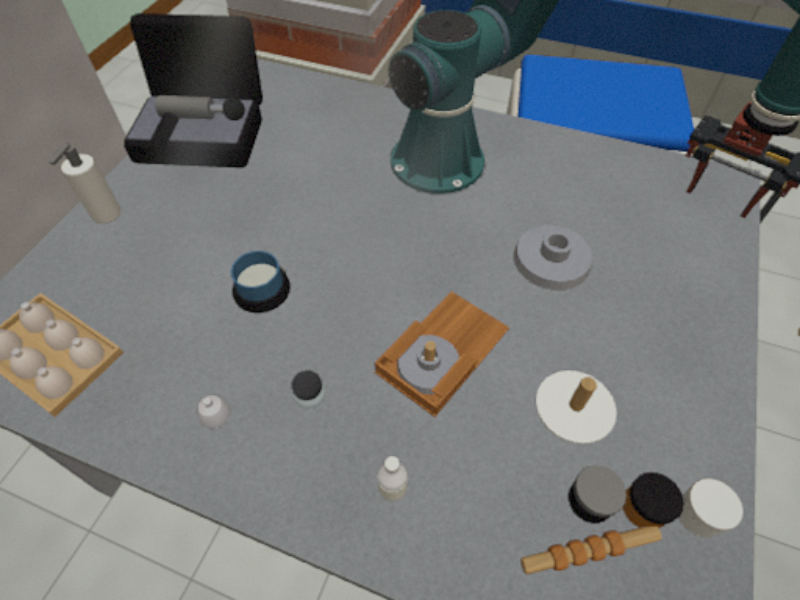

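View pics/crop1.png

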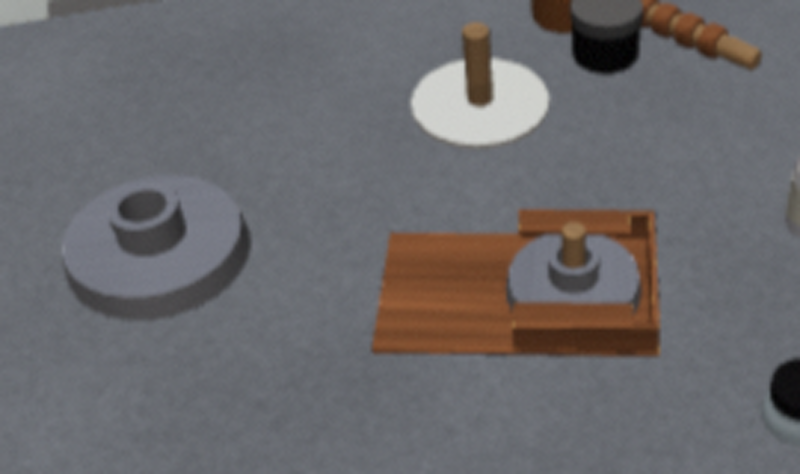

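The job's pair is parked in the holder, with the knob at about scene pixel (275,222) and the collar just below it. Its collar and skirt sizes fit and it matches the holder geometry. The grey cover at scene (354,165) is the larger look-alike. The white lid with a knob at (369,260) is a lone, larger inner lid. The crop confirms this. Holder axis is −18°, and the wall centre puts the origin at (0.561, 0.171). Next I'll check with the wrist camera.

```bash
cat >> h.py <<'E'
from scipy.optimize import least_squares
def circ(p,r):
    f=lambda x:np.hypot(p[:,0]-x[0],p[:,1]-x[1])-r
    s=least_squares(f,p[:,:2].mean(0),loss="soft_l1",f_scale=.001); return s.x, np.median(abs(f(s.x)))
def down(yaw): # tool down, y axis at world angle yaw (deg)
    f=np.radians((yaw+90)/2); return [np.cos(f),np.sin(f),0,0]
def wcloud(c):
    z=c["range_z"]; K=np.array(c["intrinsics"]); v,u=np.mgrid[0:384,0:512]
    a=(u-K[0,2])/K[0,0]; b=(v-K[1,2])/K[1,1]; th=np.hypot(a,b)+1e-9
    s=np.tan(np.minimum(th,1.5))/th
    P=np.stack([a*s*z,b*s*z,z],-1); W=(P-np.array(c["t"]))@np.array(c["R"]); W[(z<=0)|(th>1.4)]=np.nan
    return W
U=np.array([np.cos(np.radians(-18.1)),np.sin(np.radians(-18.1))])
E
python3 - <<'E'
from h import *
print(current_joint_pos().round(2) if hasattr(current_joint_pos(),'round') else current_joint_pos())
for yaw in(-18.1,161.9):
    print(yaw,[np.round(j,2) if (j:=inverse_kinematics(p,down(yaw))) is not None else None for p in([.562,.1715,.053],[.462,.204,.053],[.515,-.214,.12])])
yaw=min((-18.1,161.9),key=lambda y:abs(inverse_kinematics([.5147,-.214,.2],down(y))[5]))
print("use",yaw)
for nm,p in(("pot",[.5147,-.214,.21]),("lid",[.562,.1715,.20])):
    move_ptp(p,down(yaw)); sleep(.2); c=capture("wrist"); cv2.imwrite(f"pics/w_{nm}.png",c["image"])
    W=wcloud(c).reshape(-1,3); P=W[~np.isnan(W[:,0])]; z=P[:,2]; near=lambda x,y,r:np.hypot(P[:,0]-x,P[:,1]-y)<r
    print(nm,current_position(),current_clock())
    if nm=="pot":
        k=P[near(.515,-.214,.07)&(z>.066)&(z<.074)]; print(len(k),(k.min(0)+k.max(0))/2,k.max(0)-k.min(0),circ(k,.046))
    else:
        k=P[near(.562,.1715,.03)&(z>.076)&(z<.085)]; print(len(k),(k.min(0)+k.max(0))/2,k.max(0)-k.min(0),k.mean(0))
        k=P[near(.562,.1715,.035)&(z>.045)&(z<.053)]; print(len(k),(k.min(0)+k.max(0))/2,k.max(0)-k.min(0),circ(k,.0185))
im=np.hstack([cv2.imread(f"pics/w_{n}.png") for n in("pot","lid")]); cv2.imwrite("pics/w.png",cv2.resize(im,(800,300)))
E
```

```text
[ 1.15  0.36  1.51 -0.    1.27 -0.12]
-18.1 [array([ 0.18,  0.48,  1.67, -0.  ,  0.98,  0.49]), array([ 0.28,  0.39,  1.86, -0.  ,  0.9 ,  0.59]), array([-0.52,  0.36,  1.68, -0.  ,  1.1 , -0.2 ])]
161.9 [array([ 0.18,  0.48,  1.67, -0.  ,  0.98, -2.65]), array([ 0.28,  0.39,  1.86, -0.  ,  0.9 , -2.55]), array([-0.52,  0.36,  1.68, -0.  ,  1.1 ,  2.94])]
use -18.1
pot [ 0.51484694 -0.21367853  0.20999308] 4.15
850 [ 0.51446875 -0.21265537  0.06876273] [0.0953855  0.09519777 0.00546494] (array([ 0.51477509, -0.21262959]), np.float64(0.001078984725669755))
lid [0.56227598 0.17052627 0.20003951] 5.8417
236 [0.56218239 0.1733831  0.07892959] [0.01902708 0.01865577 0.00531071] [0.56221341 0.17351315 0.0791296 ]
522 [0.56188436 0.17268659 0.04843949] [0.04285664 0.04239917 0.00668821] (array([0.56187419, 0.17229073]), np.float64(0.001746128172604838))
```

View pics/w.png

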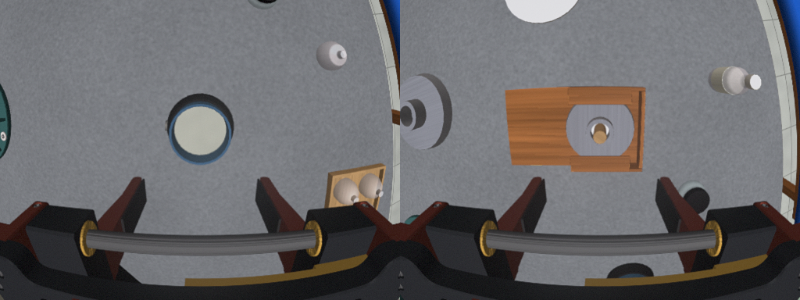

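The wrist view shows the empty pot at (200,130) and the parked pair at (600,130) of the side-by-side picture. All three cameras agree to about 2 mm: knob (0.562, 0.172), pot (0.5148, −0.2133). Grasping the knob now.

```bash
python3 - <<'E'
from h import *
Q=down(-18.1); k=np.array([.5621,.1721])
servo_line([*k,.11],Q); sleep(.3); print(current_position())
hit=servo_line([*k,.053],Q,rate=.08,contact_N=6); print(hit,current_position(),np.round(current_force(),1))
if not hit:
    move_gripper(.0); sleep(.2)
    print("gap",current_finger_gap(),current_grip_force(),current_position(),np.round(current_force(),1),np.round(current_torque(),2))
print(current_clock())
E
```

```text
[0.56267678 0.1722158  0.11084116]
False [0.56247101 0.17217334 0.05323704] [-0.7 -0.   0.6]
gap 0.00021548188655746086 0.0 [0.56208702 0.17211523 0.05299143] [-0.5  0.2  0.1] [-0.03  0.09 -0.03]
9.2917
```

The fingers closed on nothing, so I'll look before doing anything else.

```bash
python3 - <<'E'
from h import *
ims=[]
for n,(x,y) in(("scene",(275,222)),("side",(253,166))):
    c=capture(n); im=c["image"][y-60:y+60,x-80:x+80]; ims.append(cv2.resize(im,(400,300),interpolation=cv2.INTER_CUBIC))
cv2.imwrite("pics/miss.png",np.hstack(ims)); print(current_position(),current_finger_gap())
E
```

```text
[0.56208776 0.17210497 0.05301001] 0.0003524710564408966
```

View pics/miss.png

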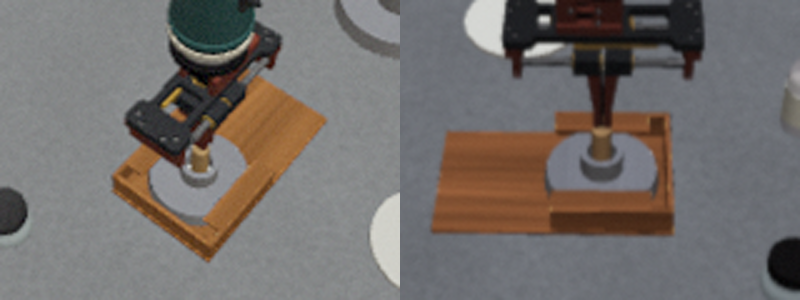

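The closed fingers stand beside the knob, behind it in the side view. I'll measure the fingertips and the knob in the same clouds.

```bash
python3 - <<'E'
from h import *
for n in("scene","side"):
    c=capture(n); W=cloud(c); im=c["image"].astype(int)
    with np.errstate(all='ignore'):
        m=(np.hypot(W[...,0]-.562,W[...,1]-.172)<.045)&(W[...,2]>.05)&(W[...,2]<.14)
    P=W[m];B=im[m]
    ok=P[:,2]<.145
    for lo in np.arange(.05,.14,.01):
        s=(P[:,2]>=lo)&(P[:,2]<lo+.01)
        red=s&(B[:,2]-B[:,1]>2.0*(B[:,1]-B[:,0]).clip(3)); 
        for t,q in(("red",red),("oth",s&~red)):
            if q.sum()>3: print(n,round(lo,2),t,q.sum(),P[q].mean(0).round(4),P[q].min(0).round(3)[:2],P[q].max(0).round(3)[:2],B[q].mean(0).round())
E
```

```text
scene 0.05 oth 21 [0.5682 0.1729 0.0542] [0.55  0.155] [0.582 0.189] [ 79. 101. 118.]
scene 0.06 oth 12 [0.5679 0.1729 0.0653] [0.564 0.163] [0.571 0.181] [ 64.  93. 115.]
scene 0.07 oth 25 [0.5657 0.172  0.0762] [0.558 0.162] [0.571 0.181] [ 84. 119. 144.]
scene 0.08 oth 4 [0.5639 0.1745 0.0804] [0.56  0.165] [0.569 0.18 ] [ 94. 131. 160.]
scene 0.09 red 6 [0.5651 0.1787 0.0969] [0.558 0.169] [0.571 0.183] [39. 47. 76.]
scene 0.1 red 12 [0.5685 0.1768 0.1051] [0.559 0.169] [0.573 0.183] [24. 30. 61.]
scene 0.11 red 13 [0.5654 0.1779 0.1142] [0.555 0.161] [0.573 0.183] [28. 33. 64.]
scene 0.12 red 7 [0.5697 0.1737 0.1235] [0.562 0.162] [0.574 0.179] [34. 36. 63.]
scene 0.13 red 4 [0.5727 0.1728 0.1345] [0.57  0.166] [0.575 0.179] [31. 36. 61.]
side 0.05 oth 22 [0.563  0.1637 0.0544] [0.548 0.154] [0.58  0.176] [58. 74. 91.]
side 0.06 oth 24 [0.5615 0.164  0.0646] [0.554 0.159] [0.572 0.17 ] [49. 69. 90.]
side 0.07 oth 39 [0.5619 0.1668 0.0761] [0.554 0.16 ] [0.574 0.176] [ 64.  91. 118.]
side 0.09 red 8 [0.5587 0.1613 0.0976] [0.552 0.157] [0.566 0.171] [25. 33. 55.]
side 0.09 oth 9 [0.5604 0.1599 0.0931] [0.553 0.156] [0.569 0.164] [ 51.  72. 100.]
side 0.1 red 25 [0.5608 0.1598 0.1052] [0.552 0.154] [0.569 0.169] [21. 28. 52.]
side 0.11 red 22 [0.5599 0.1605 0.1146] [0.552 0.157] [0.568 0.169] [23. 26. 45.]
side 0.12 red 27 [0.56   0.16   0.1252] [0.55  0.155] [0.57  0.164] [24. 25. 42.]
side 0.13 red 30 [0.5603 0.1594 0.1349] [0.55  0.155] [0.57  0.165] [23. 25. 43.]
```

```bash
python3 - <<'E'
from h import *
print(np.round(current_joint_pos(),3),np.round(inverse_kinematics([.5621,.1721,.053],down(-18.1)),3),current_position(),current_orientation(),np.round(current_qvel(),3),current_clock())
c=capture("side"); a=c["image"][110:175,215:295]
c=capture("wrist"); b=c["image"]; z=c["range_z"]; W=wcloud(c)
d=[cv2.resize(a,(490,398),interpolation=cv2.INTER_NEAREST)]
cv2.imwrite("pics/tip.png",np.hstack([cv2.resize(a,(400,325),interpolation=cv2.INTER_CUBIC),cv2.resize(b,(400,325))]))
print(-np.array(c["R"]).T@np.array(c["t"]))
for v in range(100,300,12): print(v,[tuple(W[v,u].round(3)) for u in(240,256,270)])
E
```

```text
[ 0.18   0.484  1.672 -0.     0.985  0.496] [ 0.18   0.484  1.672 -0.     0.985  0.496] [0.5621179  0.17208804 0.05302242] [8.09544110e-01 5.87059055e-01 2.06710530e-05 1.15394446e-05] [-0.001 -0.002 -0.001 -0.     0.001  0.001] 9.4917
[0.58799599 0.24969652 0.2544452 ]
100 [(np.float64(0.576), np.float64(0.257), np.float64(0.001)), (np.float64(0.588), np.float64(0.253), np.float64(0.0)), (np.float64(0.6), np.float64(0.249), np.float64(-0.001))]
112 [(np.float64(0.572), np.float64(0.247), np.float64(-0.001)), (np.float64(0.585), np.float64(0.243), np.float64(-0.0)), (np.float64(0.597), np.float64(0.239), np.float64(-0.002))]
124 [(np.float64(0.572), np.float64(0.239), np.float64(0.035)), (np.float64(0.583), np.float64(0.235), np.float64(0.037)), (np.float64(0.593), np.float64(0.232), np.float64(0.037))]
136 [(np.float64(0.569), np.float64(0.231), np.float64(0.036)), (np.float64(0.58), np.float64(0.227), np.float64(0.037)), (np.float64(0.59), np.float64(0.224), np.float64(0.037))]
148 [(np.float64(0.566), np.float64(0.222), np.float64(0.037)), (np.float64(0.577), np.float64(0.219), np
[... 1550 characters left out ...]
 np.float64(0.185), np.float64(0.128)), (np.float64(0.565), np.float64(0.18), np.float64(0.125)), (np.float64(0.572), np.float64(0.18), np.float64(0.129))]
268 [(np.float64(0.559), np.float64(0.184), np.float64(0.139)), (np.float64(0.565), np.float64(0.179), np.float64(0.134)), (np.float64(0.572), np.float64(0.18), np.float64(0.139))]
280 [(np.float64(0.568), np.float64(0.204), np.float64(0.181)), (np.float64(0.563), np.float64(0.174), np.float64(0.137)), (np.float64(0.576), np.float64(0.201), np.float64(0.181))]
292 [(np.float64(0.568), np.float64(0.204), np.float64(0.188)), (np.float64(0.561), np.float64(0.169), np.float64(0.139)), (np.float64(0.576), np.float64(0.202), np.float64(0.188))]
```

View pics/tip.png

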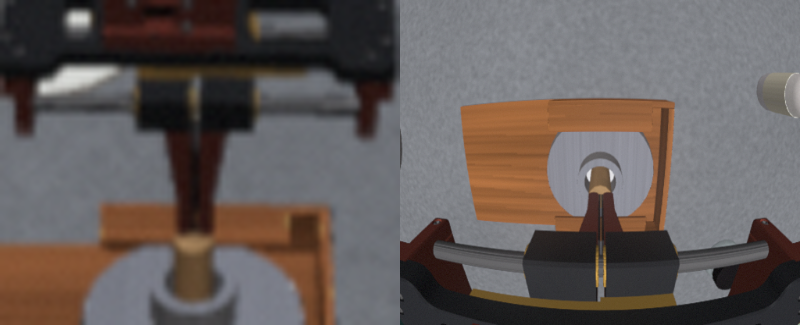

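The depth clouds put the visible fingertips near z≈0.09, but the reported TCP is 0.053. I'll raise the arm clear and measure the closed fingertip in free space.

```bash
python3 - <<'E'
from h import *
p=current_position()
servo_line([p[0],p[1],.20],rate=.2); sleep(.3); T=current_position(); print(T,current_finger_gap(),np.round(current_force(),1),current_clock())
ims=[]
for n in("scene","side"):
    c=capture(n); W=cloud(c); im=c["image"].copy()
    K=np.array(c["intrinsics"])
    for z in(0,.019,.08):
        q=np.array(c["R"])@(np.array(T)+[0,0,z])+np.array(c["t"]); uv=(K@q)[:2]/q[2]; 
        print(n,z,uv.round(1)); 
        if z==0: o=uv.astype(int)
        im[int(uv[1]),int(uv[0])]=(0,255,0)
    with np.errstate(all='ignore'): m=(np.hypot(W[...,0]-T[0],W[...,1]-T[1])<.03)&(W[...,2]>.1)
    print("lowest finger pts",np.round(np.sort(W[m][:,2])[:12],3), "knob",W[(np.hypot(W[...,0]-.562,W[...,1]-.172)<.03)&(W[...,2]>.075)&(W[...,2]<.09)].mean(0).round(4))
    a=im[o[1]-55:o[1]+35,o[0]-60:o[0]+60]; ims.append(cv2.resize(a,(400,300),interpolation=cv2.INTER_NEAREST))
cv2.imwrite("pics/tip2.png",np.hstack(ims))
E
```

```text
[0.56152427 0.17200047 0.19896216] 0.000431590351952714 [ 0.1  0.3 -0.3] 10.775
scene 0 [276.9 195.8]
scene 0.019 [277.2 191.3]
scene 0.08 [278.6 175.8]
lowest finger pts [0.236 0.24  0.241 0.241 0.241 0.241 0.242 0.243 0.243 0.243 0.244 0.244] knob [0.5621 0.172  0.0794]
side 0 [252.8 118.7]
side 0.019 [252.8 111.9]
side 0.08 [253.   88.5]
lowest finger pts [0.238 0.238 0.239 0.239 0.24  0.241 0.241 0.241 0.241 0.242 0.242 0.242] knob [0.5631 0.1691 0.0778]
```

View pics/tip2.png

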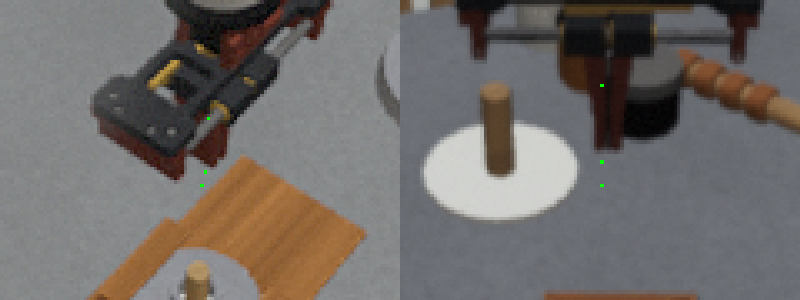

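In free space the closed fingertips are about 38 mm above the reported TCP in both cameras: lowest finger points are at 0.237 with the TCP at 0.199. The lateral position agrees. So the real tool is shorter than reported, and I'll pin the offset down by touching the bare table gently.

```bash
python3 - <<'E'
from h import *
Q=down(-18.1); x,y=.46,.02
servo_line([x,y,.20],Q,rate=.3)
servo_line([x,y,-.015],Q,rate=.2); sleep(.2); print(current_position(),np.round(current_force(),1))
h=servo_line([x,y,-.05],Q,rate=.025,contact_N=4); p=current_position(); print(h,p,np.round(current_force(),1))
servo_line([x,y,0.03],Q,rate=.2); print(current_clock())
E
```

```text
[ 0.4608447   0.01996488 -0.01419853] [-0.4  0.6  0.9]
True [ 0.45986917  0.02000737 -0.03955731] [-1.5  0.4  7.9]
14.5083
```

The tip touches the table at reported −0.0395, so the true tip is the reported z + 0.039. I'll apply that and grasp again.

```bash
cat >> h.py <<'E'
D=.039
Q=down(-18.1)
def line(xy,tipz,**k): return servo_line([xy[0],xy[1],tipz-D],Q,**k)
def st(): print("tip",np.round(np.array(current_position())+[0,0,D],4),"gap",round(current_finger_gap(),4),"F",np.round(current_force(),1),"T",np.round(current_torque(),2),"t",round(current_clock(),2))
E
python3 - <<'E'
from h import *
k=np.array([.5621,.1721])
line((.46,.02),.16,rate=.3); move_gripper(.06); line(k,.16,rate=.25); line(k,.10,rate=.15); sleep(.2); st()
hit=line(k,.053,rate=.06,contact_N=6); st()
if not hit:
    move_gripper(0); sleep(.2); st()
E
```

```text
tip [0.5631 0.1721 0.1012] gap 0.0603 F [-0.2  0.3 -0.1] T [-0.01  0.13 -0.02] t 17.62
tip [0.5624 0.1722 0.0532] gap 0.06 F [ 0.2 -0.4 -0.6] T [-0.09  0.04 -0.01] t 18.55
tip [0.5618 0.1722 0.053 ] gap 0.0195 F [-0.8  0.8  1.4] T [ 0.07  0.26 -0.02] t 19.46
```

```bash
python3 - <<'E'
from h import *
p=np.array(current_position())[:2]
o=p-U*.106
line(o,.0535,rate=.06); sleep(.2); st()
line(o,.0575+.03,rate=.06); sleep(.2); st()
line(o,.16,rate=.12); sleep(.2); st()
c=capture("side"); d=capture("scene")
cv2.imwrite("pics/lift.png",np.hstack([cv2.resize(c["image"][80:270,110:350],(400,316)),cv2.resize(d["image"][110:300,180:420],(400,316))]))
E
```

```text
tip [0.4612 0.2051 0.0535] gap 0.0196 F [-0.2  0.1 -2.8] T [-0.08  0.03 -0.04] t 21.58
tip [0.4606 0.205  0.0871] gap 0.0192 F [-0.   0.4 -4.7] T [-0.06  0.01 -0.03] t 22.5
tip [0.4603 0.2048 0.1591] gap 0.0196 F [-0.8  0.3 -5.1] T [-0.09  0.11  0.01] t 23.46
```

View pics/lift.png

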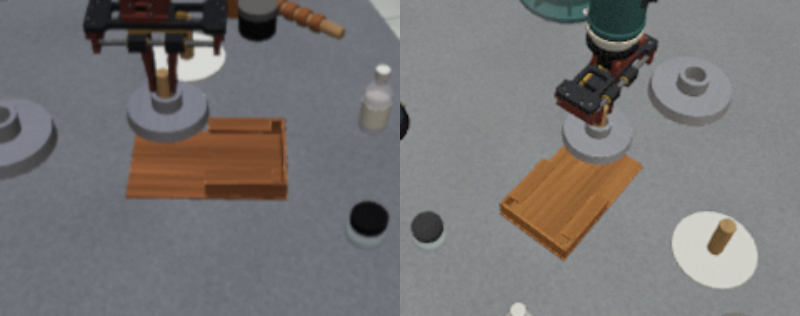

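The pair is held nested and clear of the holder: side view of the left half at (168,105), weight about 5 N. Moving to the pot and lowering.

```bash
python3 - <<'E'
from h import *
m=np.array([.5147,-.2134])
line(m,.165,rate=.13); sleep(.3); st()
line(m,.135,rate=.08); sleep(.5); st()
h=line(m,.105,rate=.02,contact_N=3); print(h); st()
c=capture("side"); d=capture("scene")
cv2.imwrite("pics/seat.png",np.hstack([cv2.resize(c["image"][220:384,190:400],(400,312)),cv2.resize(d["image"][100:220,90:244],(400,312))]))
E
```

```text
tip [ 0.5147 -0.2133  0.165 ] gap 0.0195 F [ 0.1  0.6 -5.3] T [-0.06  0.08  0.03] t 27.25
tip [ 0.5148 -0.2134  0.1352] gap 0.0194 F [ 0.6  0.7 -4.8] T [-0.1   0.11  0.02] t 28.27
True
tip [ 0.5145 -0.2133  0.1089] gap 0.0194 F [0.5 0.3 5.7] T [-0.07  0.06  0.06] t 29.45
```

View pics/seat.png

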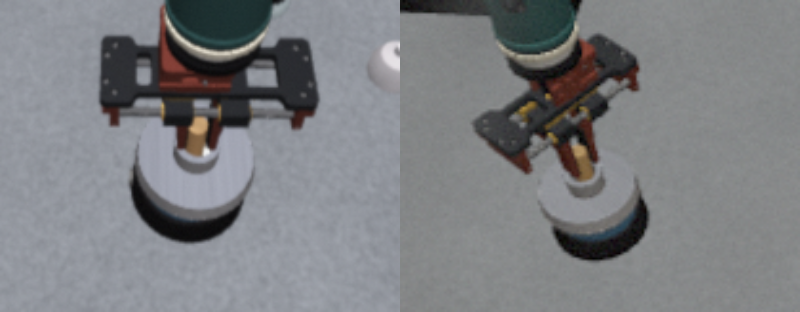

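Contact came at tip height 0.109, exactly the predicted seated height. Releasing, rising and checking level and centre.

```bash
python3 - <<'E'
from h import *
move_gripper(.075); sleep(.2); st()
p=np.array(current_position())[:2]
line(p,.20,rate=.15); sleep(.3); st()
for n in("wrist","side","scene"):
    c=capture(n); W=(wcloud if n=="wrist" else cloud)(c).reshape(-1,3); P=W[~np.isnan(W[:,0])]; z=P[:,2]
    r=np.hypot(P[:,0]-p[0],P[:,1]-p[1])
    k=P[(r<.02)&(z>.128)&(z<.145)]; print(n,"knob",len(k),((k.min(0)+k.max(0))/2).round(4),np.round(np.median(k[:,2]),4))
    k=P[(r<.03)&(z>.0975)&(z<.106)]; print("collar",len(k),((k.min(0)+k.max(0))/2).round(4), circ(k,.0185)[0].round(4))
    k=P[(r>.027)&(r<.052)&(z>.06)&(z<.09)]; A=np.c_[k[:,:2]-p,np.ones(len(k))]; print("plate slope,z",np.linalg.lstsq(A,k[:,2],rcond=None)[0].round(4))
E
```

```text
tip [ 0.5129 -0.2124  0.1074] gap 0.075 F [-0.1 -0.5  0.1] T [-0.07  0.06 -0.  ] t 30.73
tip [ 0.5124 -0.2121  0.1992] gap 0.0751 F [1.  0.2 0.4] T [-0.07  0.1  -0.02] t 31.79
wrist knob 477 [ 0.5152 -0.2123  0.1327] 0.1352
collar 813 [ 0.5175 -0.2134  0.1018] [ 0.5174 -0.2135]
plate slope,z [0.0012 0.0011 0.0765]
side knob 100 [ 0.5158 -0.2146  0.1331] 0.1343
collar 216 [ 0.5188 -0.2156  0.1018] [ 0.5188 -0.2143]
plate slope,z [ 0.0062 -0.0029  0.0758]
scene knob 36 [ 0.5149 -0.2126  0.1333] 0.1351
collar 77 [ 0.5165 -0.2142  0.1016] [ 0.5161 -0.2148]
plate slope,z [-0.0034 -0.0028  0.0771]
```

The lid is seated and level: plate at z 0.0765, knob top at 0.135 (expected 0.077 and 0.136). The cover sits about 2 mm off-centre along the closing axis. Gripping centred on the knob axis will recentre it.

```bash
python3 - <<'E'
from h import *
g=np.array([.5155,-.2132])
line(g,.165,rate=.15); line(g,.11,rate=.08); sleep(.4); st()
h=line(g,.0805,rate=.03,contact_N=4); print(h); st(); sleep(.3); st()
if not h:
    move_gripper(.03); sleep(.3); st()
E
```

```text
tip [ 0.5156 -0.2133  0.1102] gap 0.0749 F [ 0.1 -0.8 -0.3] T [-0.07  0.06 -0.07] t 33.56
False
tip [ 0.5157 -0.2133  0.0807] gap 0.075 F [ 1.  -0.3 -0.3] T [-0.05  0.06  0.04] t 34.69
tip [ 0.5156 -0.2132  0.0806] gap 0.0747 F [-0.  -0.2 -0.3] T [-0.05  0.08  0.01] t 34.99
tip [ 0.5157 -0.2133  0.0805] gap 0.0436 F [ 1.9 -0.6 -1.1] T [-0.1  -0.06  0.01] t 35.88
```

```bash
python3 - <<'E'
from h import *
g=np.array([.5156,-.2132])
line(g,.105,rate=.03); st()
line(g,.24,rate=.1); sleep(.5); st()
for n in("side","scene"):
    c=capture(n); W=cloud(c).reshape(-1,3); P=W[~np.isnan(W[:,0])]; z=P[:,2]
    r=np.hypot(P[:,0]-.5153,P[:,1]+.213)
    k=P[(r<.022)&(z>.1)&(z<.145)]; print(n,"knob",len(k),((k.min(0)+k.max(0))/2).round(4),k[:,2].max().round(4) if len(k) else 0)
    k=P[(r>.015)&(r<.05)&(z>.06)&(z<.09)]; A=np.c_[k[:,:2]-[.5153,-.213],np.ones(len(k))]; print("flange",len(k),np.linalg.lstsq(A,k[:,2],rcond=None)[0].round(4))
    k=P[(r>.027)&(r<.055)&(z>.225)&(z<.245)]; A=np.c_[k[:,:2]-[.5153,-.213],np.ones(len(k))]; print("cover plate",len(k),np.linalg.lstsq(A,k[:,2],rcond=None)[0].round(4)) if len(k)>9 else 0
    if n=="side": a=c["image"][190:374,170:420]
    else: b=c["image"][80:230,80:284]
cv2.imwrite("pics/end.png",np.hstack([cv2.resize(a,(400,294)),cv2.resize(b,(400,294))]))
E
```

```text
tip [ 0.5154 -0.2131  0.1049] gap 0.0437 F [ 0.1 -0.6 -1.2] T [-0.1   0.08 -0.01] t 36.85
tip [ 0.5156 -0.2132  0.24  ] gap 0.0439 F [-0.4  0.1 -1.4] T [-0.07  0.07 -0.  ] t 38.85
side knob 59 [ 0.5148 -0.2177  0.1109] 0.1215
flange 1402 [0.0032 0.0014 0.0728]
cover plate 1724 [ 0.0004 -0.0005  0.2354]
scene knob 82 [ 0.5158 -0.2128  0.1199] 0.1394
flange 549 [-0.0212 -0.0189  0.0737]
cover plate 525 [-0.0066 -0.0102  0.2367]
```

View pics/end.png

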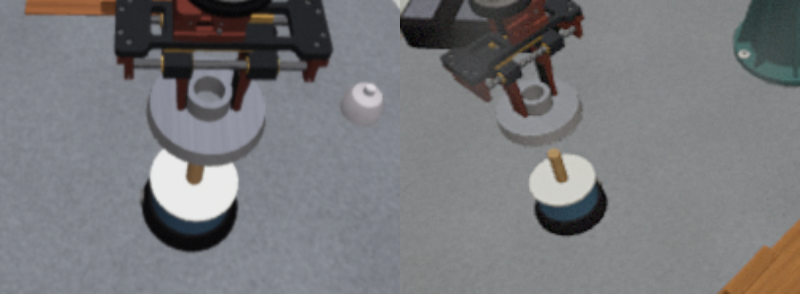

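The picture shows the white lid seated level on the pot (195,185 left) and the empty cover held level well above it (208,105). Cover rim is at about 0.217 m and the knob top at 0.136 m. Handing in.

```bash
python3 -c "
from bench import *
print(close_job())"
```

```text
the job is handed in; nothing more can be done
None
```

The job is handed in at about 39 s: the inner lid is seated level on the pot, the cover is held level in the gripper with its rim about 80 mm above the knob top, and the arm never went near the jar, bottle or dome. The first knob grasp closed on nothing because the fingertips sit 39 mm above the reported TCP; I measured that offset and allowed for it from then on.

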